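# Open the safety cap of the tablet tub

## Robot

A 6-joint arm with a two-finger parallel gripper is mounted at the origin on a cart in front of the work surface, level with it; the furniture and walls round the work are solid. World frame = base frame: x ahead of the robot, y to its left, z up, the work surface at z = 0. Lengths are in mm, angles in rad, forces in N, time in s.
With the tool pointing down it reaches from about 350 to 975 mm from the base axis. Payload 7.1 kg.
Tool frame: the origin (TCP) lies at the very end of the fingers, on their centre line; the grasp point (between the pads) lies 19 mm behind it; y points along the fingers, z is the direction in which the jaws open and shut, and the axes are right-handed (so a half turn about y gives the same grasp; the last joint's range is limited). The gripper opens to 88 mm and grips with 3 to 60 N. Pads are 20 mm wide; open, the fingers measure 115 mm over their backs; the gripper's body (75 mm by 178 mm) begins 61 mm behind the grasp point.
Start: joints at [1.324, 0.423, 1.63, -0, 1.089, -0.019], TCP at [141.116, 608.844, 198.675] pointing down, gripper open.
Joint ranges: [-3, 3], [-0.9, 2.11], [0.09, 2.58], [-1.31, 4.45], [0.11, 2.69], [-2.54, 2.54]. Speed limits (rad/s): [2.39, 2.39, 3.01, 3.14, 3.14, 3.14].

## Interface

Orientations are given as a rotation vector (axis times angle).
In Python, from workcell import ctrl gives the robot as it stands.
- The arm moves only by the shell command python3 -m jog 'ROWS'. ROWS is JSON, a list of rows, each a list of 3 entries, a list of its own where there are three numbers: the opening, from 0 (shut) to 1 (fully open), then the shift along the tool's x, y, z in cm, then the turn, a rotation vector about the tool's x, y, z in rad. In form: [[claw, [dx, dy, dz], [wx, wy, wz]], ...]. A call has 1 to 8 rows; each row is the pose to reach, as a shift and turn from the pose commanded when the call began, along the tool's axes at that moment; what a row does not reach only later rows make up. A row lasts 1/10 s, in which the tool goes at most 50 mm and 8.59 degrees, less where a joint would pass 70% of its speed; a pose out of reach is approached as far as the arm can. A call with a gripper value outside its range is refused whole. The fingers move at their own pace and stop on an object; the grip force is fixed at half the most. Time passes only in rows, so rows that repeat a pose let the fingers close. It gives the time, the measured TCP pose, the force and the opening at its end, in the units of the state.
- ctrl.get_obs(): the state, without advancing time (a new reading comes with each control period).
- ctrl.get_image(name): name is "scene" or "top" or "wrist"; returns a dict with "color" (420x560x3 uint8, red, green, blue), "z_map" (420x560 float32, mm along the optical axis (not along the pixel's ray), 0 where there is no reading), "fx", "fy", "cx", "cy" (pixels), "pose" (4x4, takes a point from camera to world coordinates). Camera axes: x right, y down, z forward; pixel columns grow to the right and rows downward; lengths in mm; the calibration is good to about 2 mm. A picture is of the moment at which its call begins.
- ctrl.close_job(): hands the job in, once; it reports no verdict.
The state is a dict: "t": time; "qpos": joint angles; "qvel": joint speeds; "joint_torque": joint torques, N m; "ee_pos": TCP position; "orientation": TCP orientation; "ft_force": force on the tool from outside, world axes, zero at the start; "moment": the same for the moment, N m; "width": finger opening in mm.
Only numpy, scipy, OpenCV 4.12 (cv2) and the standard library are available. Lean on these libraries where they do the work, as an engineer would, in place of code of your own. Each camera call takes 0.05 s, during which the arm holds its last target.

## Task

Open the dishwasher-tablet tub: squeeze the two side tabs of its safety cap and, keeping them squeezed, turn the cap anticlockwise (seen from above) until you feel it meet its stop, then lift it off and stand it on its rim on the free worktop beside the tub, setting it down rather than dropping it. Squeeze, turn and pull gently: do not crush the cap, wrench it against its stop or tug at it before it is free, and leave the soup tin, the honey jar and the tape roll where they are.

Things in the scene. Friction and masses are not known exactly. Their poses are not given: they have to be found in the camera images.
- tub: White round tub, 82 mm wide, on a black suction foot 92 mm wide that fixes it to the worktop. Origin: centre of the underside, z up. Shoulder 79 mm up. Closed, the cap's origin is 81 mm above the tub's and the axes of both match. The contact forces between cap and tub, added up, must stay below 50 N (the stop takes 30 N at 0.5 N m).
- collar (a point): Centre of the low white collar on the tub's shoulder, at its top, 88 mm up, fixed to the tub. Inner radius 26 mm, outer 31 mm, 9 mm high, with two slots 15 mm wide at the tub's +y and -y, in which the locking teeth of the cap's tabs stand. Fingertips must stay above it.
- mouth (a point): Centre of the tub's mouth, 110 mm up, inside the closed cap, on a neck 28 mm wide. Hidden lugs hold the cap; their angle differs from tub to tub: it is free after 25 to 75 degrees anticlockwise and meets a hard stop about 5 degrees later. There the moment about the vertical rises steeply (before it under 0.15 N m): stop at once. Then it lifts straight off; raised 30 mm it is clear.
- cap: Grey cap, loose, about 75 g, 45 mm wide and open below, top 38 mm above the rim. Origin: centre of the rim (underside), z up. It has 1.5 mm of sideways play on the neck, and a rubber seal pushes it up with about 4 N (it can sink 2 mm). Two flat tabs at its own +y and -y; a locking tooth under each reaches down to 1 mm above the rim. Taken off, it stands on its rim.
- paddles (a point): Point on the cap's axis midway between its two tab paddles, 28.5 mm above the rim; axes as the cap's. Paddles are 20 mm wide along x, from 17 to 40 mm above the rim, outer faces at y = +30 and -30 mm (60 mm apart, 48 mm squeezed home). Grip both square from above, fingertips no lower than 10 mm above the rim of the closed cap.
- tab_a (a joint): How far the tab at the cap's +y is pressed in, m: 0 out (locked), 0.006 fully home; the tooth clears its slot at 0.005. A spring resists with about 4 N at the start and 11 N when home; 20 to 40 N of grip is right, more than 70 N on a tab crushes the cap.
- tab_b (a joint): The same for the tab at the cap's -y.
- soup_tin: Squat tin, 75 mm wide, 58 mm tall, loose; origin at the centre of its underside. To be left alone.
- honey_jar: Squarish glass jar with a round lid, 58x62 mm, 86 mm tall, loose; origin at the centre of its underside. To be left alone.
- tape_roll: Roll of tape lying flat, 96 mm wide, 25 mm tall, loose; origin at the centre of its underside. To be left alone.
Things that resemble listed ones, but are neither listed nor needed, are in the scene too. Leave any green, orange or pink look-alike of the cap alone.

How it is judged:
By the outcome, as a careful person would: the job done as asked, in the order asked, and still so for the second after the job is handed in, with the robot touching nothing.
It also fails if it takes over 72 s, if anything falls off the work surface, if the arm or the gripper's body presses on something with over 40 N, if the wrist force passes 120 N, or if a joint passes its speed limit or range.

## Working session

There is one attempt and no reset: what is moved stays moved. The work goes in short steps, Python scripts to look and compute and a shell command to move; the robot and the scene stay as the last step left them, time stands still between calls to the robot, and variables do not carry over. Pictures are saved under pics/ and viewed, and the job is handed in when it is done.

```bash
mkdir -p pics; ls; cat > h.py <<'E'
import numpy as np,cv2
from workcell import ctrl
def save(n,f):
    im=ctrl.get_image(n); cv2.imwrite(f,cv2.cvtColor(im["color"],cv2.COLOR_RGB2BGR)); np.savez(f.replace('.png','.npz'),**im); return im
def pts(im):
    z=im["z_map"];v,u=np.indices(z.shape)
    P=np.stack([(u-im["cx"])/im["fx"]*z,(v-im["cy"])/im["fy"]*z,z],-1)
    T=im["pose"];return P@T[:3,:3].T+T[:3,3]
E
python3 - <<'E'
from h import *
for n in["scene","top","wrist"]:
    im=save(n,f"pics/{n}1.png");print(n,im["fx"],im["cx"],im["cy"],im["pose"].round(3).tolist())
o=ctrl.get_obs();print(o)
E
```

```text
pics
scene 464.20483804874016 284.8912912663201 210.9987689550218 [[-0.835, 0.359, -0.417, 918.253], [0.55, 0.552, -0.627, 521.126], [0.005, -0.753, -0.659, 770.36], [0.0, 0.0, 0.0, 1.0]]
top 459.9713677778628 285.001406721445 205.59436081711328 [[-0.018, -0.974, 0.224, 283.516], [-1.0, 0.016, -0.008, -72.444], [0.004, -0.225, -0.974, 1049.792], [0.0, 0.0, 0.0, 1.0]]
wrist 351.08653714067617 276.8148507436217 206.03495365391058 [[0.226, 0.931, 0.285, 61.545], [0.974, -0.216, -0.067, 625.814], [-0.001, 0.293, -0.956, 386.317], [0.0, 0.0, 0.0, 1.0]]
{'t': 0.15, 'qpos': array([ 1.32402258e+00,  4.23679997e-01,  1.63050078e+00,  6.07998648e-06,
        1.08858125e+00, -1.89997329e-02]), 'qvel': array([ 1.10343078e-03, -2.85273122e-03, -1.85879532e-03, -5.58788805e-04,
        5.13408230e-04,  1.87355622e-06]), 'joint_torque': array([ 1.22569140e-04, -5.44979918e+01, -2.73919255e+01,  6.44024508e-02,
        2.04845192e-02, -8.71006341e-05]), 'ee_pos': array([140.99332799, 608.42398339, 198.07647323]), 'orientation': array([-1.56454809,  0.17898016, -0.17872792]), 'ft_force': array([ 0.69797446, -0.8761249 , -0.3959998 ]), 'moment': array([ 0.05785324, -0.00038587,  0.00619345]), 'width': 87.89972316541403}
```

View pics/scene1.png

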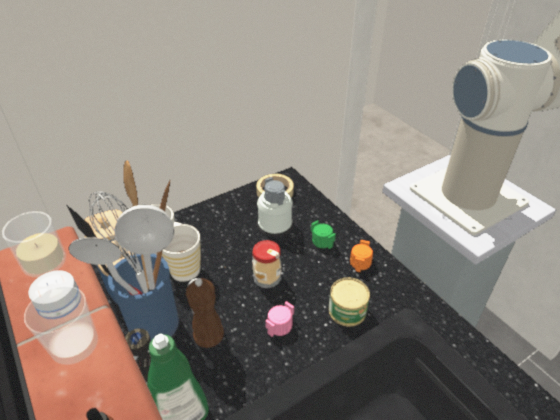

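View pics/top1.png

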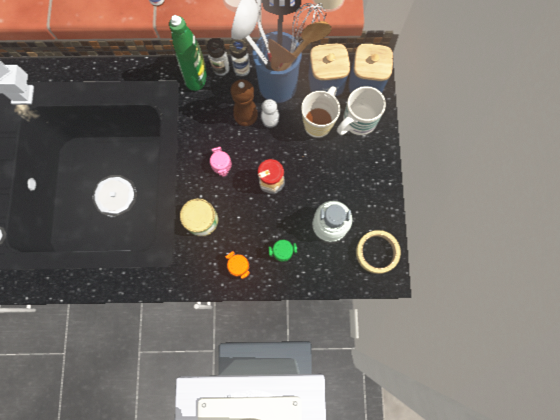

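View pics/wrist1.png

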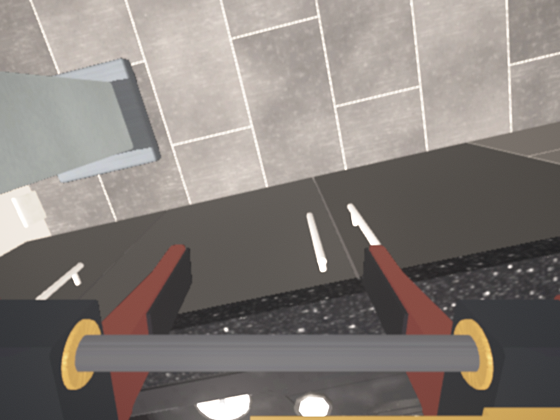

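```bash
python3 - <<'E'
from h import *
t=cv2.imread('pics/top1.png')[190:290,290:410];s=cv2.imread('pics/scene1.png')[160:250,240:310]
t=cv2.resize(t,None,fx=5,fy=5,interpolation=cv2.INTER_CUBIC)[:, :480]
s=cv2.resize(s,None,fx=4.5,fy=5,interpolation=cv2.INTER_CUBIC)
H=max(t.shape[0],s.shape[0]);f=lambda a:cv2.copyMakeBorder(a,0,H-a.shape[0],0,0,cv2.BORDER_CONSTANT)
cv2.imwrite('pics/crop1.png',np.hstack([f(t),f(s)]))
im=np.load('pics/top1.npz');P=pts(im)
for n,(v,u) in dict(cap=(215,336),tub=(232,325),tape=(232,375),tin=(215,199),honey=(170,270),green=(250,283),orange=(265,238),pink=(160,221),mug=(110,365),mug2=(120,320)).items(): print(n,P[v,u].round())
E
```

```text
cap [ 476. -185.  118.]
tub [ 448. -164.   81.]
tape [ 455. -283.   24.]
tin [495. 110.  54.]
honey [586. -49.  88.]
green [416. -74.  36.]
orange [385.  25.  38.]
pink [627.  65.  39.]
mug [ 760. -280.    8.]
mug2 [ 726. -167.   30.]
```

View pics/crop1.png

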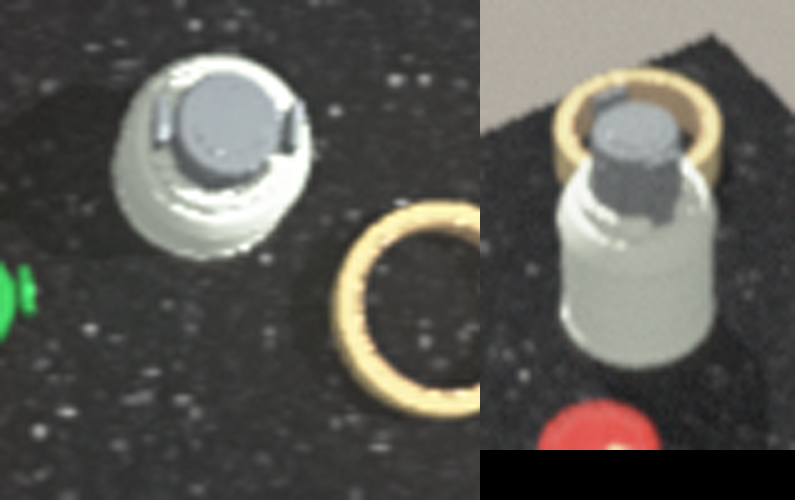

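```bash
python3 - <<'E'
from h import *
from scipy.spatial.transform import Rotation as R
im=np.load('pics/top1.npz');P=pts(im)
m=np.linalg.norm(P[...,:2]-[475,-183],axis=-1)<40
m&=(P[...,2]>108)&(P[...,2]<130)
v,u=np.where(m);print(len(v),u.min(),u.max(),v.min(),v.max())
Q=P[m];
r=np.linalg.norm(Q[:,:2]-[475,-183],axis=1)
top=Q[r<18];print('top z',np.median(top[:,2]),top.mean(0))
(c,rad)=cv2.minEnclosingCircle(Q[r<25][:,:2].astype(np.float32));print(c,rad)
T=Q[r>25];
for s in (T[:,1]>-183,T[:,1]<-183): print(len(T[s]),T[s].mean(0).round(1),T[s].std(0).round(1))
M=R.from_rotvec([-1.56454809,0.17898016,-0.17872792]).as_matrix();print(M.round(3))
# tub collar
m=(np.linalg.norm(P[...,:2]-[475,-183],axis=-1)<60)&(P[...,2]>60)&(P[...,2]<100)
Q=P[m];print(Q.mean(0),cv2.minEnclosingCircle(Q[:,:2].astype(np.float32)))
im=np.load('pics/scene1.npz');P=pts(im)
m=(np.linalg.norm(P[...,:2]-[475,-183],axis=-1)<40)&(P[...,2]>110)&(P[...,2]<130)
Q=P[m];r=np.linalg.norm(Q[:,:2]-[475,-183],axis=1);print('scene',Q[r<25].mean(0),len(Q),cv2.minEnclosingCircle(Q[r<24][:,:2].astype(np.float32)))
T=Q[r>25];
for s in (T[:,1]>-183,T[:,1]<-183): print(len(T[s]),T[s].mean(0).round(1))
E
```

```text
453 321 350 204 225
top z 118.89976107736936 [ 474.58247854 -182.85180972  118.81703712]
(479.033935546875, -183.75845336914062) 24.075693130493164
33 [ 481.2 -158.1  118. ] [8.3 6.7 4.3]
39 [ 478.3 -209.5  118.5] [8.1 5.3 3.7]
[[ 0.974 -0.     0.226]
 [-0.226 -0.001  0.974]
 [-0.    -1.    -0.001]]
[ 469.31121539 -178.94985445   79.45931037] ((478.6873779296875, -184.14163208007812), 41.07235336303711)
scene [ 481.00533975 -181.43844944  119.87663726] 311 ((477.1456604003906, -182.8341522216797), 23.332643508911133)
49 [ 484.9 -159.4  116.6]
51 [ 484.  -207.4  118.7]
```

```bash
python3 -m jog '[[1,[34.5,-3,-20.6],[0,1.1,0]],[1,[34.5,-3,-20.6],[0,1.1,0]],[1,[34.5,-3,-20.6],[0,1.1,0]],[1,[34.5,-3,-20.6],[0,1.1,0]],[1,[34.5,-3,-20.6],[0,1.1,0]],[1,[34.5,-3,-20.6],[0,1.1,0]],[1,[34.5,-3,-20.6],[0,1.1,0]],[1,[34.5,-3,-20.6],[0,1.1,0]]]'
cat > plan.py <<'E'
# usage: plan.py x y z jawyaw_deg : shift/turn in jog units from present measured pose
import sys
from h import *
from scipy.spatial.transform import Rotation as R
o=ctrl.get_obs();M=R.from_rotvec(o['orientation']).as_matrix()
x,y,z,a=map(float,sys.argv[1:5]);d=np.array([x,y,z])-o['ee_pos']
a=np.radians(a);zt=np.array([np.cos(a),np.sin(a),0]);yt=np.array([0,0,-1.]);G=np.stack([np.cross(yt,zt),yt,zt],1)
print('t',round(o['t'],2),'pos',o['ee_pos'].round(1),'yaw',np.degrees(np.arctan2(M[1,2],M[0,2])).round(2),'q',o['qpos'].round(2))
print('shift cm',(M.T@d/10).round(2),'turn',R.from_matrix(M.T@G).as_rotvec().round(3),'F',o['ft_force'].round(1),'M',o['moment'].round(3),'w',round(o['width'],1))
E
python3 plan.py 470 -20 230 -40
```

```text
t: 0.95
ee_pos: [429.7, 330.6, 228.6]
orientation: [-1.312, 1.032, -1.032]
ft_force: [0.5, 0.0, 0.1]
width: 87.5
t 0.95 pos [429.7 330.6 228.6] yaw 13.65 q [0.63 0.27 1.79 0.   1.09 0.4 ]
shift cm [35.02 -0.14 -4.35] turn [-0.     0.936 -0.   ] F [0.5 0.  0.1] M [-0.085  0.029  0.028] w 87.5
```

```bash
python3 -m jog '[[1,[35,0,-4.4],[0,0.94,0]],[1,[35,0,-4.4],[0,0.94,0]],[1,[35,0,-4.4],[0,0.94,0]],[1,[35,0,-4.4],[0,0.94,0]],[1,[35,0,-4.4],[0,0.94,0]],[1,[35,0,-4.4],[0,0.94,0]],[1,[35,0,-4.4],[0,0.94,0]],[1,[35,0,-4.4],[0,0.94,0]]]'
python3 plan.py 478 -183 220 -90
```

```text
t: 1.75
ee_pos: [470.4, -22.7, 228.5]
orientation: [-0.79, 1.705, -1.707]
ft_force: [0.1, 0.3, -0.4]
width: 87.5
t 1.75 pos [470.4 -22.7 228.5] yaw -40.32 q [-0.07  0.16  1.93 -0.    1.05  0.63]
shift cm [11.73  0.87 10.95] turn [-0.001  0.867  0.   ] F [ 0.1  0.3 -0.4] M [ 0.003  0.159 -0.024] w 87.5
```

```bash
python3 -m jog '[[1,[11.7,0.9,11],[0,0.867,0]],[1,[11.7,0.9,11],[0,0.867,0]],[1,[11.7,0.9,11],[0,0.867,0]],[1,[11.7,0.9,11],[0,0.867,0]],[1,[11.7,0.9,11],[0,0.867,0]],[1,[11.7,0.9,11],[0,0.867,0]],[1,[11.7,0.9,11],[0,0.867,0]],[1,[11.7,0.9,11],[0,0.867,0]]]'
python3 plan.py 478 -183 220 -90
python3 - <<'E'
from h import *
im=save("wrist","pics/wrist2.png");print(im["pose"].round(2).tolist())
E
```

```text
t: 2.55
ee_pos: [479.3, -177.7, 219.3]
orientation: [-0.012, 2.216, -2.216]
ft_force: [0.2, 0.2, -0.3]
width: 88.1
t 2.55 pos [ 479.3 -177.7  219.3] yaw -89.38 q [-0.38  0.23  1.86  0.    1.05  1.18]
shift cm [ 0.14 -0.07  0.53] turn [0.    0.011 0.   ] F [ 0.2  0.2 -0.3] M [0.012 0.138 0.015] w 88.1
[[0.01, -0.96, -0.3, 560.03], [-1.0, -0.01, -0.0, -178.0], [-0.0, 0.3, -0.96, 407.63], [0.0, 0.0, 0.0, 1.0]]
```

View pics/wrist2.png

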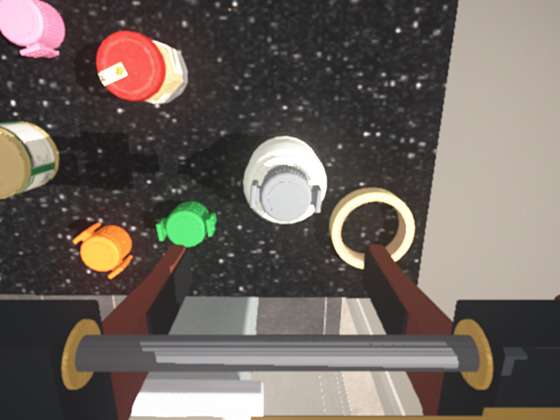

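```bash
python3 - <<'E'
from h import *
im=np.load('pics/wrist2.npz');P=pts(im);c=im['color']
cv2.imwrite('pics/crop2.png',cv2.resize(cv2.cvtColor(c[130:230,235:335],cv2.COLOR_RGB2BGR),None,fx=6,fy=6,interpolation=cv2.INTER_CUBIC))
C=np.array([478,-183])
d=np.linalg.norm(P[...,:2]-C,axis=-1)
disc=(d<26)&(P[...,2]>116)&(P[...,2]<122)
lab=disc.astype(np.uint8)*255
n,l,st,ce=cv2.connectedComponentsWithStats(lab);print(st,ce.round(1))
for i in range(1,n):
    if st[i,4]>20:
        Q=P[l==i];print(i,Q.mean(0).round(1),((Q.min(0)+Q.max(0))/2).round(1),cv2.minEnclosingCircle(Q[:,:2].astype(np.float32)))
m=(d>24)&(d<42)&(P[...,2]>95)&(P[...,2]<130)
n,l,st,ce=cv2.connectedComponentsWithStats(m.astype(np.uint8));
for i in range(1,n):
    if st[i,4]>8:
        Q=P[l==i];T=Q[Q[:,2]>Q[:,2].max()-6];print(i,st[i],Q.mean(0).round(1),Q.min(0).round(1),Q.max(0).round(1),'top',len(T),T.mean(0).round(1))
        A=(T-T.mean(0))[:,:2];w,V=np.linalg.eigh(A.T@A);print(V[:,1],np.sqrt(w/len(T)))
m=(d<60)&(P[...,2]>60)&(P[...,2]<84);Q=P[m];print('tub',cv2.minEnclosingCircle(Q[:,:2].astype(np.float32)))
E
```

```text
[[     0      0    560    420 233445]
 [   255    172     58     51   1747]
 [   255    184      2      3      4]
 [   256    190      1      1      1]
 [   256    193      1      1      1]
 [   258    192      1      1      1]
 [   254    207      1      1      1]] [[279.5 209.6]
 [284.9 196.6]
 [255.5 185. ]
 [256.  190. ]
 [256.  193. ]
 [258.  192. ]
 [254.  207. ]]
1 [ 479.4 -185.4  120.5] [ 478.1 -184.3  119. ] ((476.1295471191406, -184.10690307617188), 24.841150283813477)
2 [296 169  26  44 307] [ 480.5 -210.   117. ] [ 466.6 -215.8   95.2] [ 498.8 -195.5  124.9] top 145 [ 477.  -212.6  122.7]
[-0.99932352  0.03677641] [2.31070936 5.91728052]
3 [250 180   7  29 138] [ 482.1 -157.9  120.7] [ 469.8 -160.7  102.3] [ 490.  -155.6  125.1] top 106 [ 480.4 -157.8  123.4]
[-0.99763635  0.06871467] [1.12032663 6.18774007]
tub ((477.8207092285156, -185.69033813476562), 40.935340881347656)
```

View pics/crop2.png

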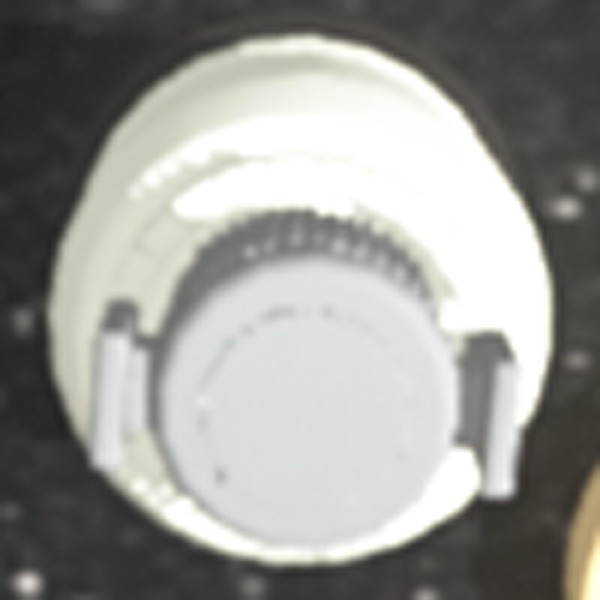

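```bash
python3 - <<'E'
from h import *
im=np.load('pics/wrist2.npz');c=cv2.cvtColor(im['color'],cv2.COLOR_RGB2BGR)
a=cv2.resize(c[178:216,245:265],None,fx=15,fy=15,interpolation=cv2.INTER_NEAREST)
b=cv2.resize(c[178:216,308:328],None,fx=15,fy=15,interpolation=cv2.INTER_NEAREST)
cv2.imwrite('pics/crop3.png',np.hstack([a,b]))
E
```

```text
(no output)
```

View pics/crop3.png

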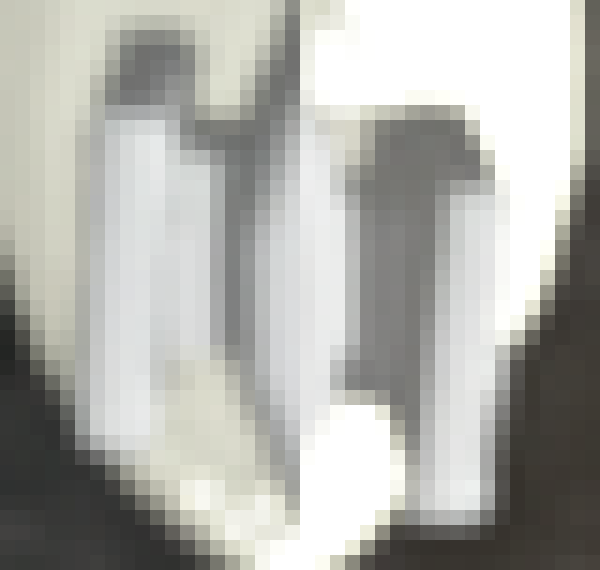

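```bash
python3 - <<'E'
from h import *
im=np.load('pics/wrist2.npz');T=im['pose']
def ray(u,v,z):
    d=T[:3,:3]@np.array([(u-im['cx'])/im['fx'],(v-im['cy'])/im['fy'],1]);return (T[:3,3]+d*(z-T[2,3])/d[2])[:2]
L=[(92,108),(168,112),(77,447),(150,447)];Rr=[(445,183),(497,183),(413,522),(490,522)]
f=lambda q,o:ray(o+q[0]/15-.5,178+q[1]/15-.5,121)
l=np.array([f(q,245) for q in L]);r=np.array([f(q,288) for q in Rr])
print(l.round(1),r.round(1));lc,rc=l.mean(0),r.mean(0);d=lc-rc
print('centre',(lc+rc)/2,'dist',np.hypot(*d),'yaw of y axis',np.degrees(np.arctan2(d[1],d[0])))
for s in(l,r):
    for a,b in((0,2),(1,3)): e=s[a]-s[b];print('x axis yaw',np.degrees(np.arctan2(e[1],e[0])).round(1),np.hypot(*e).round(1))
E
```

```text
[[ 489.7 -156.5]
 [ 489.5 -160.7]
 [ 469.8 -155.4]
 [ 469.9 -159.5]] [[ 486.  -212.5]
 [ 486.  -215.4]
 [ 465.9 -211.5]
 [ 466.  -215.9]]
centre [ 477.84572951 -185.92506704] dist 55.930137716850744 yaw of y axis 86.164474800508
x axis yaw -3.1 19.9
x axis yaw -3.4 19.7
x axis yaw -2.7 20.1
x axis yaw 1.6 20.0
```

```bash
python3 plan.py 477.8 -185 150 -93.7
```

```text
t 2.6 pos [ 479.4 -177.8  219.4] yaw -89.39 q [-0.38  0.23  1.86  0.    1.05  1.18]
shift cm [0.16 6.94 0.72] turn [0.    0.075 0.   ] F [-0.7  0.1  0.3] M [-0.003  0.177  0.014] w 88.0
```

```bash
python3 -m jog '[[1,[0.16,2,0.72],[0,0.075,0]],[1,[0.16,5,0.72],[0,0.075,0]],[1,[0.16,6.9,0.72],[0,0.075,0]],[1,[0.16,6.9,0.72],[0,0.075,0]],[1,[0.16,6.9,0.72],[0,0.075,0]]]'
python3 plan.py 477.8 -185 95 -93.7
```

```text
t: 3.1
ee_pos: [477.9, -185.3, 150.7]
orientation: [-0.072, -2.188, 2.187]
ft_force: [0.3, -0.3, 0.2]
width: 87.9
t 3.1 pos [ 477.9 -185.3  150.7] yaw -93.81 q [-0.39  0.33  1.91  0.    0.9   1.24]
shift cm [ 0.01  5.57 -0.03] turn [ 0.    -0.002  0.   ] F [ 0.3 -0.3  0.2] M [-0.017  0.096  0.032] w 87.9
```

```bash
python3 -m jog '[[1,[0,2,0],[0,0,0]],[1,[0,4,0],[0,0,0]],[1,[0,5,0],[0,0,0]],[1,[0,5.6,0],[0,0,0]],[1,[0,5.6,0],[0,0,0]],[1,[0,5.6,0],[0,0,0]]]'
python3 - <<'E'
from h import *
save("wrist","pics/wrist3.png")
im=save("top","pics/top3.png");c=cv2.cvtColor(im['color'],cv2.COLOR_RGB2BGR)
cv2.imwrite('pics/top3c.png',cv2.resize(c[150:300,250:420],None,fx=4,fy=4))
E
```

```text
t: 3.7
ee_pos: [478.4, -185.8, 95.2]
orientation: [-0.076, -2.187, 2.188]
ft_force: [-0.3, 0.1, 0.2]
width: 88.1
```

View pics/wrist3.png

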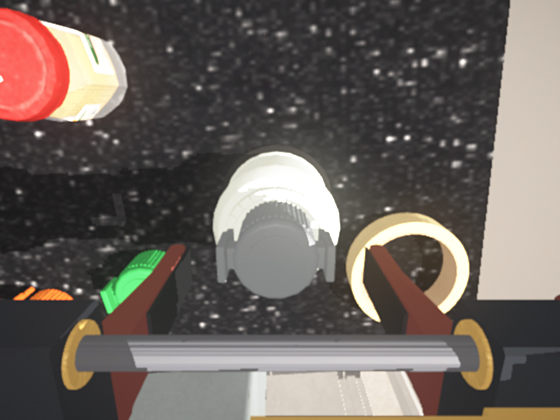

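View pics/top3c.png

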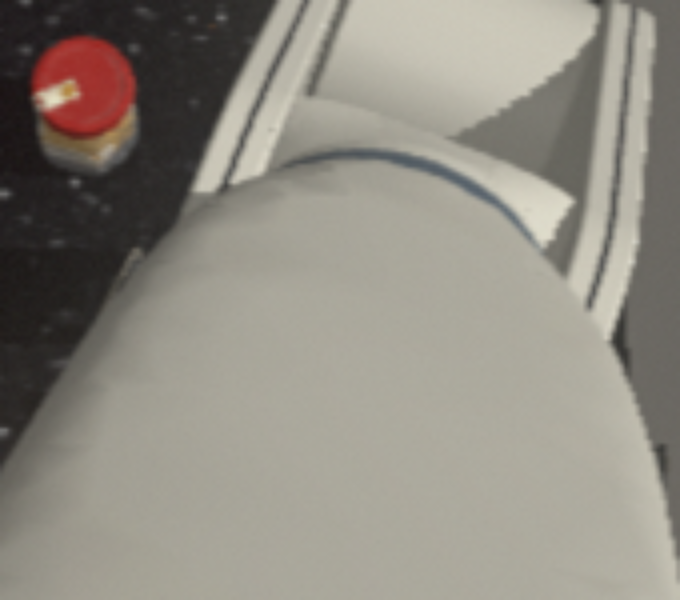

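```bash
python3 -m jog '[[0.8,[0,0,0],[0,0,0]],[0.72,[0,0,0],[0,0,0]],[0.68,[0,0,0],[0,0,0]],[0.65,[0,0,0],[0,0,0]],[0.62,[0,0,0],[0,0,0]],[0.62,[0,0,0],[0,0,0]]]'
python3 plan.py 477.8 -185 95 -93.7
```

```text
t: 4.4
ee_pos: [477.9, -185.7, 94.6]
orientation: [-0.075, -2.187, 2.187]
ft_force: [-0.7, -0.4, 3.3]
width: 54.7
t 4.4 pos [ 477.9 -185.7   94.6] yaw -93.9 q [-0.39  0.41  1.95 -0.    0.78  1.25]
shift cm [ 0.01 -0.04 -0.07] turn [-0.    -0.004 -0.   ] F [-0.7 -0.4  3.3] M [-0.06   0.3    0.013] w 54.7
```

```bash
python3 -m jog '[[0.58,[0,0,0],[0,0,0]],[0.54,[0,0,0],[0,0,0]],[0,[0,0,0],[0,0,0]],[0,[0,0,0],[0,0,0]],[0,[0,0,0],[0,0,0]],[0,[0,0,0],[0,0,0]]]'
python3 plan.py 477.8 -185 95 -93.7
```

```text
t: 5.0
ee_pos: [477.9, -185.5, 94.5]
orientation: [-0.075, -2.187, 2.187]
ft_force: [-0.8, 0.8, 3.2]
width: 44.9
t 5.0 pos [ 477.9 -185.5   94.5] yaw -93.91 q [-0.39  0.41  1.95  0.    0.78  1.25]
shift cm [ 0.01 -0.05 -0.05] turn [ 0.    -0.004 -0.   ] F [-0.8  0.8  3.2] M [0.183 0.129 0.003] w 44.9
```

```bash
python3 - <<'E'
from h import *
im=save("wrist","pics/wrist4.png");im2=save("scene","pics/scene4.png")
f=lambda c:cv2.cvtColor(c,cv2.COLOR_RGB2BGR)
a=cv2.resize(f(im['color'])[190:330,180:370],None,fx=2.1,fy=2.1*1.4)
b=cv2.resize(f(im2['color'])[140:250,220:330],(396,411),interpolation=cv2.INTER_CUBIC)
cv2.imwrite('pics/crop4.png',np.hstack([a[:411],b]))
o=ctrl.get_obs();print(o['width'],o['ft_force'],o['moment'])
E
```

```text
45.123700074731616 [-0.58321384  1.01751848  3.50234941] [ 0.14298393  0.15252033 -0.00269156]
```

View pics/crop4.png

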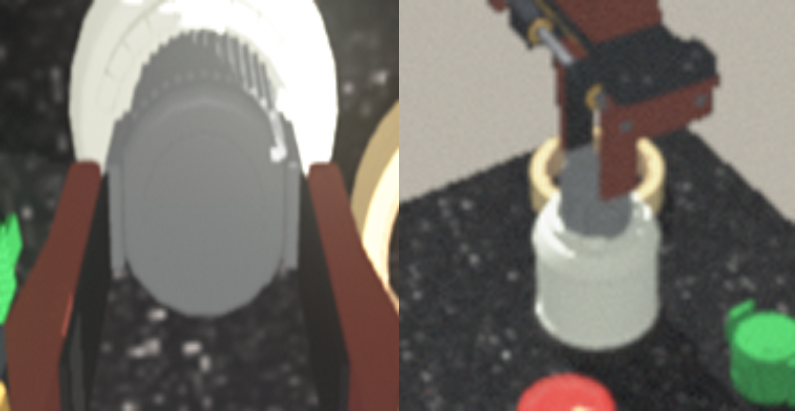

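```bash
python3 - <<'E'
from h import *
im=np.load('pics/wrist4.npz');T=im['pose']
def pr(p):
    q=np.linalg.inv(T)@np.r_[p,1];u=im['fx']*q[0]/q[2]+im['cx'];v=im['fy']*q[1]/q[2]+im['cy'];return ((u-180)*2.1).round(),((v-190)*2.94).round()
o=ctrl.get_obs();c=o['ee_pos']
print(c)
for n,dx,y,z in[('tip far L',10,24,95),('tip far R',10,-24,95),('tip near',-10,24,95),('pad top far L z121',10,24,121),('paddle top far L',10,24,121),('paddle top near L',-10,24,121),('paddle bot far L',10,24,98),('paddle bot near',-10,24,98)]:
    print(n,pr([c[0]+dx,c[1]+y,z]))
P=pts(im);d=np.linalg.norm(P[...,:2]-c[:2],axis=-1)
m=(d<19)&(abs(P[...,2]-120)<4);Q=P[m];print(len(Q),Q.mean(0))
m=(d<30)&(abs(P[...,2]-120)<3)
Q=P[m];print(Q.min(0),Q.max(0))
E
```

```text
[ 477.88068163 -185.50372452   94.50107152]
tip far L (np.float64(109.0), np.float64(117.0))
tip far R (np.float64(286.0), np.float64(101.0))
tip near (np.float64(117.0), np.float64(210.0))
pad top far L z121 (np.float64(96.0), np.float64(172.0))
paddle top far L (np.float64(96.0), np.float64(172.0))
paddle top near L (np.float64(105.0), np.float64(276.0))
paddle bot far L (np.float64(108.0), np.float64(123.0))
paddle bot near (np.float64(116.0), np.float64(217.0))
3941 [ 478.67577577 -185.56577817  120.56050293]
[ 456.30132005 -214.20132513  117.05469092] [ 500.78023441 -158.60273517  122.99339283]
```

```bash
python3 - <<'E'
from h import *
im=np.load('pics/wrist3.npz');P=pts(im)
for u in(170,176,180,182,184,186): print(u,[(v,*P[v,u].round(0)) for v in (244,248,252,258,265,280)])
im=np.load('pics/wrist4.npz');P=pts(im);c=np.array([477.9,-185.5])
m=(P[...,2]<175)&(P[...,2]>85)&(abs(P[...,1]-c[1])>28.5)&(abs(P[...,1]-c[1])<45)&(abs(P[...,0]-c[0])<30)
Q=P[m];print(len(Q),Q.min(0),Q.max(0))
for z in range(90,170,8):
    q=Q[(Q[:,2]>z)&(Q[:,2]<=z+8)]
    for s in(1,-1):
        k=q[(q[:,1]-c[1])*s>0]
        if len(k):print(z,s,len(k),k.min(0).round(),k.max(0).round())
E
```

```text
170 [(244, np.float64(445.0), np.float64(-92.0), np.float64(4.0)), (248, np.float64(492.0), np.float64(-135.0), np.float64(126.0)), (252, np.float64(492.0), np.float64(-137.0), np.float64(130.0)), (258, np.float64(492.0), np.float64(-139.0), np.float64(138.0)), (265, np.float64(492.0), np.float64(-141.0), np.float64(144.0)), (280, np.float64(489.0), np.float64(-143.0), np.float64(153.0))]
176 [(244, np.float64(444.0), np.float64(-97.0), np.float64(2.0)), (248, np.float64(492.0), np.float64(-138.0), np.float64(125.0)), (252, np.float64(492.0), np.float64(-140.0), np.float64(130.0)), (258, np.float64(492.0), np.float64(-142.0), np.float64(137.0)), (265, np.float64(491.0), np.float64(-143.0), np.float64(142.0)), (280, np.float64(486.0), np.float64(-143.0), np.float64(146.0))]
180 [(244, np.float64(444.0), np.float64(-100.0), np.float64(3.0)), (248, np.float64(492.0), np.float64(-140.0), np.float64(126.0)), (252, np.float64(492.0), np.float64(-141.0), np.float64(130.0)), (258, np.float64(490.0), np.float64(-142.0), np.float64(134.0)), (265, np.float64(489.0), np.float64(-143.0), np.float
[... 1391 characters left out ...]
  92.]
114 1 1 [ 490. -157.  122.] [ 490. -157.  122.]
114 -1 6 [ 486. -217.  121.] [ 486. -214.  122.]
122 1 19 [ 490. -157.  123.] [ 491. -156.  130.]
122 -1 58 [ 485. -218.  122.] [ 487. -214.  130.]
130 1 23 [ 490. -157.  130.] [ 491. -156.  138.]
130 -1 72 [ 486. -219.  130.] [ 487. -214.  138.]
138 1 25 [ 490. -157.  138.] [ 491. -156.  146.]
138 -1 84 [ 486. -218.  138.] [ 487. -214.  146.]
146 1 30 [ 490. -157.  146.] [ 491. -155.  153.]
146 -1 104 [ 485. -220.  146.] [ 487. -214.  154.]
154 1 69 [ 490. -157.  154.] [ 491. -154.  162.]
154 -1 136 [ 485. -221.  154.] [ 487. -214.  162.]
162 1 99 [ 489. -157.  162.] [ 491. -152.  170.]
162 -1 211 [ 485. -222.  162.] [ 487. -214.  170.]
```

```bash
python3 - <<'E'
from h import *
im=np.load('pics/scene4.npz');P=pts(im);c=im['color'].astype(int)
br=(c[...,0]>c[...,1]+25)&(abs(P[...,0]-478)<40)&(abs(P[...,1]+185)<60)
Q=P[br];print(len(Q),Q.min(0),Q.max(0))
for z in range(84,180,8):
    q=Q[(Q[:,2]>z)&(Q[:,2]<=z+8)]
    if len(q):print(z,len(q),q.min(0).round(),q.max(0).round())
f=cv2.cvtColor(im['color'],cv2.COLOR_RGB2BGR)
cv2.imwrite('pics/crop5.png',cv2.resize(f[160:220,245:305],(720,720)[:2],interpolation=cv2.INTER_NEAREST)[:600])
E
```

```text
800 [ 449.96411831 -214.85225848    0.59235282] [ 515.63752675 -125.39708015  292.03870055]
116 7 [ 471. -215.  122.] [ 488. -155.  123.]
124 27 [ 468. -159.  125.] [ 492. -152.  132.]
132 30 [ 469. -212.  132.] [ 491. -153.  140.]
140 26 [ 470. -213.  140.] [ 492. -152.  148.]
148 25 [ 469. -157.  148.] [ 492. -153.  156.]
156 19 [ 470. -159.  156.] [ 491. -151.  164.]
164 8 [ 487. -214.  166.] [ 493. -155.  170.]
172 9 [ 485. -213.  173.] [ 491. -157.  180.]
```

View pics/crop5.png

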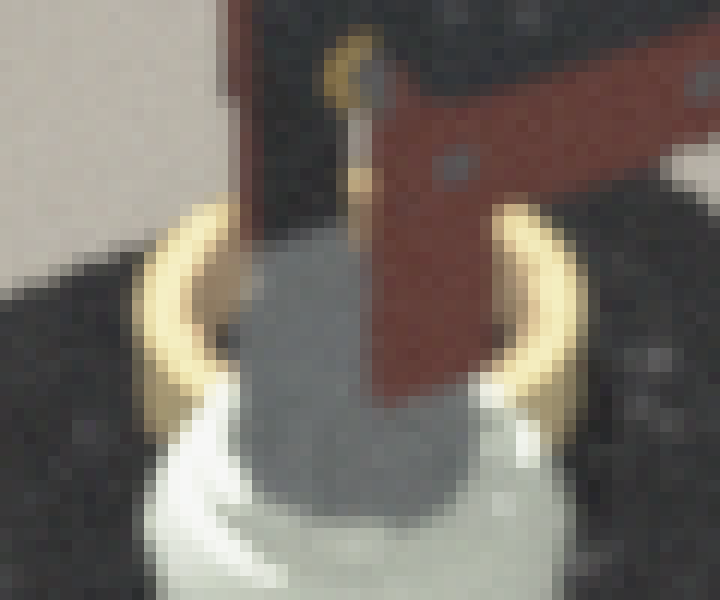

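```bash
python3 - <<'E'
from h import *
im=np.load('pics/scene4.npz');T=im['pose'];P=pts(im)
for v in range(184,206,2): print(v,P[v,280].round(1),im['color'][v,280], P[v,265].round(1))
d=T[:3,:3]@np.array([(280.5-im['cx'])/im['fx'],(193-im['cy'])/im['fy'],1])
for y in(-149,-152,-158,-163): s=(y-T[1,3])/d[1];print(y,(T[:3,3]+d*s).round(1))
im=np.load('pics/wrist4.npz');P=pts(im)
for u in (213,217,220,224,228): print(u,[(v,*P[v,u].round(0)) for v in range(225,300,8)])
E
```

```text
184 [ 482.1 -155.3  144.7] [99 62 55] [ 493.1 -201.4  119.2]
186 [ 482.1 -155.4  139. ] [100  64  58] [ 497.3 -194.6  119.7]
188 [ 481.6 -156.1  132.8] [99 61 54] [ 501.1 -188.3  119.8]
190 [ 482.3 -155.   128.2] [98 61 55] [ 500.3 -189.9  112.6]
192 [ 478.3 -161.2  116.5] [102  78  75] [ 502.6 -186.3  110.2]
194 [ 476.8 -163.6  108.4] [107 109 108] [ 500.9 -189.4  101.5]
196 [ 476.3 -164.5  101.7] [102 107 106] [ 501.9 -187.9   97.1]
198 [ 476.3 -164.4   95.9] [104 108 108] [ 501.9 -188.3   90.9]
200 [ 476.2 -164.7   89.7] [107 108 109] [ 505.9 -181.8   91.2]
202 [ 475.9 -165.1   83.3] [112 117 114] [ 508.5 -177.6   89.4]
204 [ 478.5 -161.    81.4] [167 173 161] [ 509.7 -175.9   85.2]
-149 [ 484.9 -149.   124.8]
-152 [ 483.  -152.   121.9]
-158 [ 479.1 -158.   116.1]
-163 [ 475.9 -163.   111.3]
213 [(225, np.float64(483.0), np.float64(-146.0), np.float64(72.0)), (233, np.float64(451.0), np.float64(-130.0), np.float64(2.0)), (241, np.float64(444.0), np.float64(-129.0), np.float64(3.0)), (249, np.float64(491.0), np.float64(-157.0), np.float64(127.0)), (257, np.float64(490.0), np.float
[... 2263 characters left out ...]
4(479.0), np.float64(-164.0), np.float64(151.0))]
228 [(225, np.float64(489.0), np.float64(-159.0), np.float64(90.0)), (233, np.float64(481.0), np.float64(-156.0), np.float64(81.0)), (241, np.float64(475.0), np.float64(-156.0), np.float64(81.0)), (249, np.float64(471.0), np.float64(-156.0), np.float64(82.0)), (257, np.float64(488.0), np.float64(-164.0), np.float64(131.0)), (265, np.float64(485.0), np.float64(-164.0), np.float64(134.0)), (273, np.float64(482.0), np.float64(-164.0), np.float64(135.0)), (281, np.float64(479.0), np.float64(-164.0), np.float64(137.0)), (289, np.float64(475.0), np.float64(-164.0), np.float64(138.0)), (297, np.float64(471.0), np.float64(-163.0), np.float64(139.0))]
```

```bash
python3 - <<'E'
from h import *
im=np.load('pics/scene4.npz');P=pts(im);c=im['color'].astype(int)
m=(np.hypot(P[...,0]-478,P[...,1]+185)<130)&(P[...,2]>126)&(P[...,2]<330)
Q=P[m];C=c[m]
for z in range(126,330,8):
    k=(Q[:,2]>=z)&(Q[:,2]<z+8)
    if k.sum()>3:q=Q[k];print(z,k.sum(),q.min(0).round(),q.max(0).round(),np.median(C[k],0))
f=cv2.cvtColor(im['color'],cv2.COLOR_RGB2BGR)
cv2.imwrite('pics/crop6.png',cv2.resize(f[60:260,200:400],(600,600),interpolation=cv2.INTER_CUBIC))
E
```

```text
126 61 [ 465. -216.  126.] [ 492. -152.  134.] [98. 63. 57.]
134 55 [ 466. -216.  134.] [ 491. -153.  142.] [97. 63. 57.]
142 51 [ 467. -215.  142.] [ 492. -152.  150.] [98. 64. 58.]
150 49 [ 469. -221.  150.] [ 492. -152.  158.] [99. 64. 58.]
158 29 [ 477. -221.  158.] [ 493. -151.  166.] [100.  65.  58.]
166 16 [ 486. -218.  166.] [ 492. -158.  174.] [115.  85.  70.]
174 17 [ 485. -225.  174.] [ 491. -157.  181.] [102.  73.  66.]
182 10 [ 470. -221.  182.] [ 492. -156.  189.] [98.  68.5 64.5]
190 11 [ 473. -213.  191.] [ 482. -208.  198.] [100.  66.  58.]
198 79 [ 450. -267.  198.] [ 516. -103.  206.] [100.  64.  59.]
206 187 [ 451. -271.  206.] [ 517. -101.  214.] [98. 65. 60.]
214 233 [ 451. -270.  214.] [ 516. -102.  222.] [98. 69. 64.]
222 210 [ 451. -272.  222.] [517. -96. 230.] [83. 63. 59.]
230 165 [ 450. -277.  230.] [517. -95. 238.] [60. 56. 56.]
238 675 [ 451. -277.  238.] [517. -95. 246.] [55. 56. 58.]
246 117 [ 459. -269.  246.] [ 503. -142.  254.] [98. 62. 56.]
254 109 [ 461. -206.  254.] [ 503. -143.  262.] [98. 63. 57.]
262 99 [ 461. -204.  262.] [ 503. -143.  270.] [98. 63. 57.]
270 61 [ 461. -161.  270.] [ 500. -143.  278.] [99. 63. 57.]
278 106 [ 449. -200.  278.] [ 513. -143.  286.] [99. 63. 57.]
286 201 [ 448. -201.  286.] [ 515. -142.  294.] [95. 61. 55.]
294 217 [ 442. -215.  294.] [ 516. -147.  302.] [40. 40. 41.]
302 110 [ 451. -197.  302.] [ 510. -153.  310.] [149.5 151.5 152. ]
310 39 [ 446. -178.  310.] [ 513. -149.  318.] [119. 123. 126.]
318 170 [ 444. -200.  318.] [ 518. -145.  326.] [80. 90. 98.]
326 57 [ 449. -201.  326.] [ 516. -144.  330.] [122. 125. 123.]
```

View pics/crop6.png

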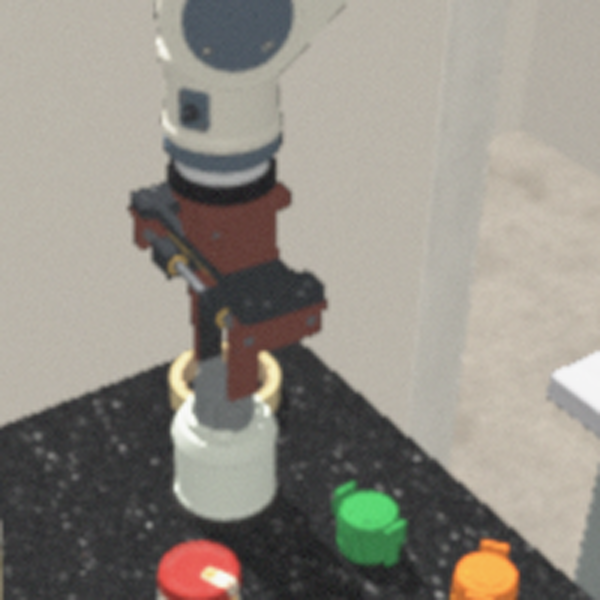

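```bash
python3 - <<'E'
from h import *
for n,z in(('wrist1',198.1),('wrist2',219.4),('wrist3',95.2),('wrist4',94.5)):
    im=np.load(f'pics/{n}.npz');P=pts(im);c=im['color'].astype(int)
    T=im['pose']
    br=(c[...,0]>c[...,1]+25)&(c[...,2]<c[...,1]+5)&(P[...,2]<T[2,3]-90)&(P[...,2]>80)&(im['z_map']<220)
    Q=P[br];print(n,'reported',z,'low brown',np.percentile(Q[:,2],[0,1,5]).round(1),'cam-TCP z',(T[2,3]-z).round(1),len(Q))
E
```

```text
wrist1 reported 198.1 low brown [224.  227.  234.6] cam-TCP z 188.2 5631
wrist2 reported 219.4 low brown [245.1 248.6 256. ] cam-TCP z 188.2 5513
wrist3 reported 95.2 low brown [80.  81.2 84.9] cam-TCP z 188.4 11510
wrist4 reported 94.5 low brown [80.  80.9 84.5] cam-TCP z 188.4 10183
```

```bash
python3 -m jog '[[0.7,[0,0,0],[0,0,0]],[0.9,[0,0,0],[0,0,0]],[0.9,[0,0,0],[0,0,0]],[0.9,[0,0,0],[0,0,0]],[0.9,[0,-0.7,0],[0,0,0]],[0.9,[0,-1.5,0],[0,0,0]],[0.9,[0,-1.5,0],[0,0,0]]]'
python3 -m jog '[[0.72,[0,0,0],[0,0,0]],[0.68,[0,0,0],[0,0,0]],[0.6,[0,0,0],[0,0,0]],[0.4,[0,0,0],[0,0,0]],[0.4,[0,0,0],[0,0,0]],[0.4,[0,0,0],[0,0,0]],[0.4,[0,0,0],[0,0,0]]]'
python3 plan.py 477.8 -185 95 -93.7
python3 - <<'E'
from h import *
save("wrist","pics/wrist5.png")
E
```

```text
t: 5.8
ee_pos: [478.6, -185.9, 110.8]
orientation: [-0.077, -2.187, 2.189]
ft_force: [-0.8, -0.6, -0.8]
width: 78.9
t: 6.5
ee_pos: [477.7, -185.5, 109.4]
orientation: [-0.074, -2.187, 2.187]
ft_force: [0.6, -0.1, 0.2]
width: 35.2
t 6.5 pos [ 477.7 -185.5  109.4] yaw -93.91 q [-0.39  0.39  1.94 -0.    0.81  1.25]
shift cm [-0.    1.44 -0.05] turn [ 0.    -0.004  0.   ] F [ 0.6 -0.1  0.2] M [0.001 0.141 0.019] w 35.2
```

View pics/wrist5.png

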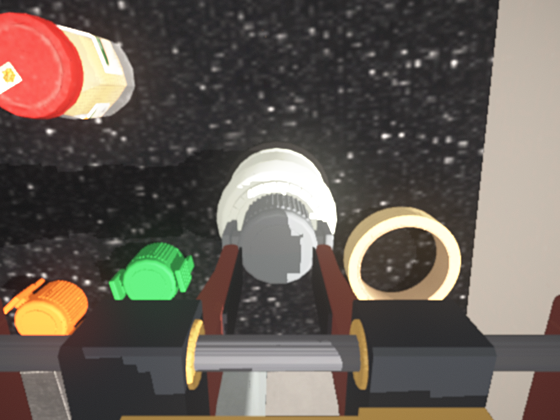

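The two cameras put the fingertips about 26 mm above the reported TCP. The closing test agrees: the fingers closed to 35 mm above the cap without touching it, and the tabs are back out. So I take the true tip height as reported z + 26 mm. Next I open the fingers and go down to match.

```bash
python3 -m jog '[[1,[0,0,0],[0,0,0]],[1,[0,0,0],[0,0,0]],[1,[0,0,0],[0,0,0]],[1,[0,0,0],[0,0,0]],[1,[0,0,0],[0,0,0]],[1,[0,0,0],[0,0,0]]]'
python3 -m jog '[[1,[0,1,0],[0,0,0]],[1,[0,2,0],[0,0,0]],[1,[0,3,0],[0,0,0]],[1,[0,3.5,0],[0,0,0]],[1,[0,3.9,0],[0,0,0]],[1,[0,3.9,0],[0,0,0]],[1,[0,3.9,0],[0,0,0]]]'
python3 plan.py 477.8 -185.5 69.5 -93.7
python3 - <<'E'
from h import *
save("wrist","pics/wrist6.png");im=save("scene","pics/scene6.png");P=pts(im);c=im['color'].astype(int)
br=(c[...,0]>c[...,1]+25)&(c[...,2]<c[...,1]+5)&(abs(P[...,0]-478)<30)&(P[...,1]<-100)&(P[...,1]>-145)&(P[...,2]>60)&(P[...,2]<170)
Q=P[br];print(len(Q),Q.min(0),Q.max(0))
f=cv2.cvtColor(im['color'],cv2.COLOR_RGB2BGR)
cv2.imwrite('pics/crop7.png',cv2.resize(f[130:250,220:340],(600,600),interpolation=cv2.INTER_CUBIC))
E
```

```text
t: 7.15
ee_pos: [477.7, -185.5, 109.5]
orientation: [-0.075, -2.187, 2.187]
ft_force: [0.8, 0.8, 0.2]
width: 79.8
t: 7.85
ee_pos: [477.9, -185.6, 70.5]
orientation: [-0.075, -2.187, 2.187]
ft_force: [-0.1, -1.1, 0.4]
width: 87.9
t 7.85 pos [ 477.9 -185.6   70.5] yaw -93.91 q [-0.39  0.46  1.96 -0.    0.73  1.25]
shift cm [ 0.01  0.1  -0.01] turn [-0.    -0.004  0.   ] F [-0.1 -1.1  0.4] M [-0.029  0.156 -0.053] w 87.9
177 [ 468.83335348 -138.54226426   96.2818781 ] [ 493.92646637 -127.59121754  155.69835609]
```

View pics/wrist6.png

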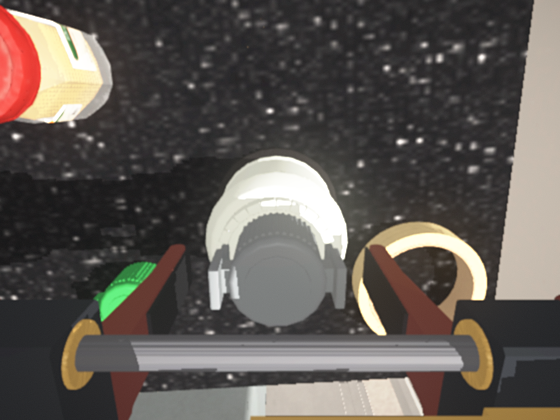

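View pics/crop7.png

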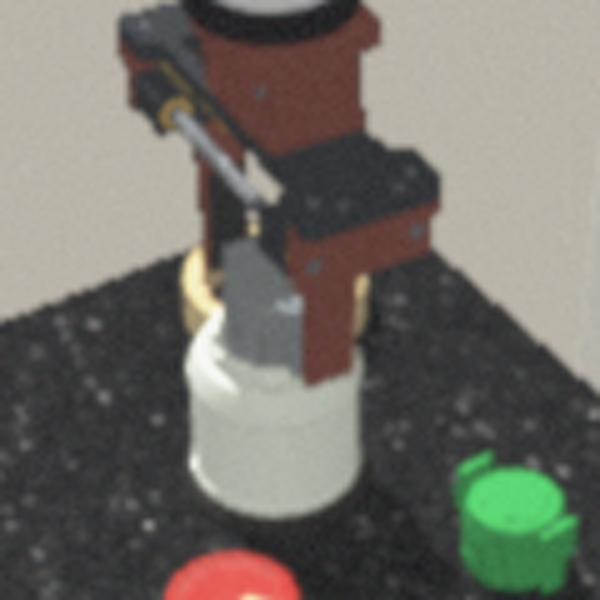

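```bash
python3 -m jog '[[0.75,[0,0,0],[0,0,0]],[0.7,[0,0,0],[0,0,0]],[0.67,[0,0,0],[0,0,0]],[0.64,[0,0,0],[0,0,0]],[0.61,[0,0,0],[0,0,0]],[0.61,[0,0,0],[0,0,0]]]'
python3 plan.py 477.8 -185.5 69.5 -93.7
```

```text
t: 8.55
ee_pos: [477.8, -185.6, 70.6]
orientation: [-0.075, -2.187, 2.187]
ft_force: [-0.6, 0.4, 2.9]
width: 54.0
t 8.55 pos [ 477.8 -185.6   70.6] yaw -93.91 q [-0.39  0.46  1.96 -0.    0.73  1.25]
shift cm [ 0.    0.11 -0.01] turn [-0.    -0.004 -0.   ] F [-0.6  0.4  2.9] M [-0.058  0.253 -0.039] w 54.0
```

```bash
python3 -m jog '[[0.57,[0,0,0],[0,0,0]],[0.54,[0,0,0],[0,0,0]],[0,[0,0,0],[0,0,0]],[0,[0,0,0],[0,0,0]],[0,[0,0,0],[0,0,0]]]'
python3 plan.py 477.8 -185.5 69.5 -93.7
python3 - <<'E'
from h import *
im=save("wrist","pics/wrist7.png")
E
```

```text
t: 9.05
ee_pos: [477.8, -185.6, 70.5]
orientation: [-0.075, -2.187, 2.187]
ft_force: [-0.2, 0.1, 2.3]
width: 47.2
t 9.05 pos [ 477.8 -185.6   70.5] yaw -93.91 q [-0.39  0.46  1.96 -0.    0.73  1.25]
shift cm [ 0.01  0.1  -0.01] turn [-0.    -0.004 -0.   ] F [-0.2  0.1  2.3] M [-0.035  0.213 -0.033] w 47.2
```

View pics/wrist7.png

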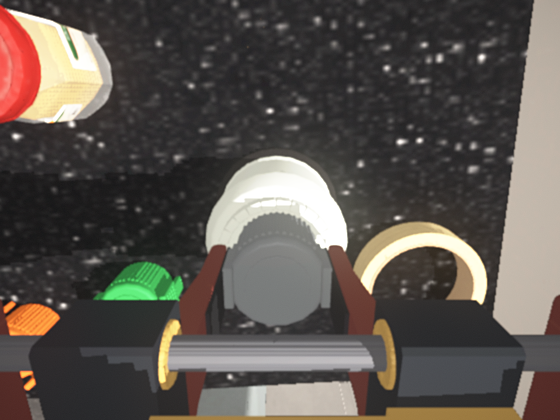

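```bash
cat > r.py <<'E'
from h import *
from scipy.spatial.transform import Rotation as R
o=ctrl.get_obs();M=R.from_rotvec(o['orientation']).as_matrix()
print('yaw',np.degrees(np.arctan2(M[1,2],M[0,2])).round(2),'F',o['ft_force'].round(1),'M',o['moment'].round(3),'w',round(o['width'],1),'pos',o['ee_pos'].round(1),'t',round(o['t'],2))
E
python3 -m jog '[[0,[0,0,0],[0,-0.03,0]],[0,[0,0,0],[0,-0.06,0]],[0,[0,0,0],[0,-0.09,0]],[0,[0,0,0],[0,-0.09,0]]]' >/dev/null; python3 r.py
```

```text
yaw -88.67 F [-0.3 -0.4  2.8] M [-0.006  0.238 -0.003] w 46.8 pos [ 477.8 -185.6   70.5] t 9.5
```

```bash

python3 -m jog '[[0,[0,0,0],[0,-0.05,0]],[0,[0,0,0],[0,-0.1,0]],[0,[0,0,0],[0,-0.15,0]],[0,[0,0,0],[0,-0.15,0]]]' >/dev/null; python3 r.py
python3 -m jog '[[0,[0,0,0],[0,-0.05,0]],[0,[0,0,0],[0,-0.1,0]],[0,[0,0,0],[0,-0.15,0]],[0,[0,0,0],[0,-0.17,0]],[0,[0,0,0],[0,-0.17,0]]]' >/dev/null; python3 r.py
```

```text
yaw -80.13 F [-0.9 -0.3  3.2] M [-0.053  0.234  0.034] w 46.7 pos [ 477.8 -185.6   70.5] t 9.9
yaw -70.48 F [-0.2 -1.   3.2] M [-0.129  0.294 -0.012] w 47.1 pos [ 477.8 -185.6   70.5] t 10.4
```

```bash

python3 -m jog '[[0,[0,0,0],[0,-0.03,0]],[0,[0,0,0],[0,-0.06,0]],[0,[0,0,0],[0,-0.06,0]]]' >/dev/null; python3 r.py
python3 - <<'E'
from h import *
im=save("wrist","pics/wrist8.png");f=cv2.cvtColor(im['color'],cv2.COLOR_RGB2BGR)
cv2.imwrite('pics/crop8.png',cv2.resize(f[150:340,190:370],None,fx=3,fy=3))
E
```

```text
yaw -66.92 F [-1.6 -0.5  3.5] M [-0.07   0.217  0.054] w 47.0 pos [ 477.8 -185.6   70.5] t 10.7
```

View pics/crop8.png

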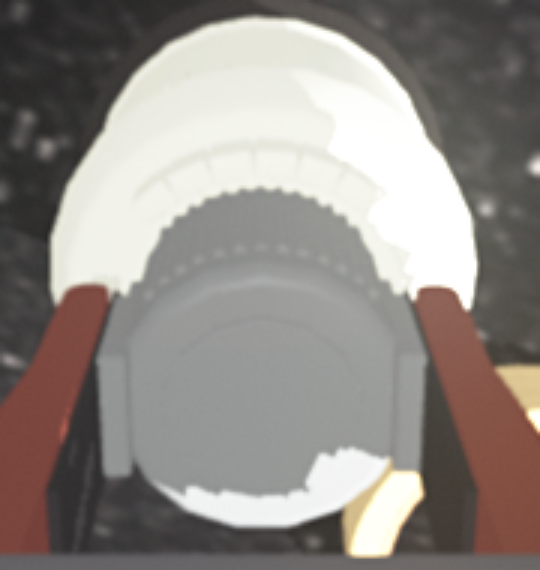

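The cap is turning with the fingers, and its paddles are still square and squeezed home. Yaw −66.9° means 27° turned so far. From here I go in small steps and check the moment after each.

```bash

python3 -m jog '[[0,[0,0,0],[0,-0.025,0]],[0,[0,0,0],[0,-0.025,0]]]' >/dev/null; python3 r.py
```

```text
yaw -65.49 F [-0.6  0.3  3.7] M [-0.121  0.177  0.006] w 47.0 pos [ 477.8 -185.5   70.4] t 10.95
```

```bash

python3 -m jog '[[0,[0,0,0],[0,-0.03,0]],[0,[0,0,0],[0,-0.03,0]]]' >/dev/null; python3 r.py
```

```text
yaw -63.75 F [-0.2 -0.   3.2] M [-0.076  0.174  0.009] w 47.2 pos [ 477.8 -185.6   70.5] t 11.15
```

```bash

python3 -m jog '[[0,[0,0,0],[0,-0.03,0]],[0,[0,0,0],[0,-0.03,0]]]' >/dev/null; python3 r.py
```

```text
yaw -62.03 F [ 0.7 -0.3  3.6] M [-0.083  0.151  0.008] w 46.8 pos [ 477.8 -185.6   70.4] t 11.35
```

```bash

python3 -m jog '[[0,[0,0,0],[0,-0.03,0]],[0,[0,0,0],[0,-0.03,0]]]' >/dev/null; python3 r.py
```

```text
yaw -60.31 F [-0.4 -0.6  3.7] M [-0.127  0.189 -0.042] w 47.0 pos [ 477.8 -185.5   70.5] t 11.55
```

```bash
cat >> r.py <<'E'
import sys
sys.exit(1 if abs(o['moment'][2])>0.12 else 0)
E
python3 -m jog '[[0,[0,0,0],[0,-0.026,0]],[0,[0,0,0],[0,-0.026,0]]]' >/dev/null; python3 r.py &&
python3 -m jog '[[0,[0,0,0],[0,-0.026,0]],[0,[0,0,0],[0,-0.026,0]]]' >/dev/null && python3 r.py &&
python3 -m jog '[[0,[0,0,0],[0,-0.026,0]],[0,[0,0,0],[0,-0.026,0]]]' >/dev/null && python3 r.py &&
python3 -m jog '[[0,[0,0,0],[0,-0.026,0]],[0,[0,0,0],[0,-0.026,0]]]' >/dev/null && python3 r.py &&
python3 -m jog '[[0,[0,0,0],[0,-0.026,0]],[0,[0,0,0],[0,-0.026,0]]]' >/dev/null && python3 r.py &&
python3 -m jog '[[0,[0,0,0],[0,-0.026,0]],[0,[0,0,0],[0,-0.026,0]]]' >/dev/null && python3 r.py &&
python3 -m jog '[[0,[0,0,0],[0,-0.026,0]],[0,[0,0,0],[0,-0.026,0]]]' >/dev/null && python3 r.py &&
python3 -m jog '[[0,[0,0,0],[0,-0.026,0]],[0,[0,0,0],[0,-0.026,0]]]' >/dev/null && python3 r.py
```

```text
yaw -58.84 F [-1.1 -0.   3.9] M [-0.133  0.197  0.051] w 46.8 pos [ 477.8 -185.6   70.5] t 11.75
yaw -57.34 F [-0.8 -0.9  2.9] M [-0.095  0.201 -0.026] w 47.1 pos [ 477.8 -185.5   70.5] t 11.95
yaw -55.85 F [-1.9 -0.3  3.5] M [-0.097  0.199  0.007] w 47.2 pos [ 477.8 -185.5   70.5] t 12.15
yaw -54.37 F [-0.7  0.6  3.2] M [-0.077  0.188 -0.04 ] w 46.9 pos [ 477.8 -185.6   70.5] t 12.35
yaw -52.88 F [-0.3 -0.1  3.5] M [-0.142  0.111  0.009] w 47.1 pos [ 477.8 -185.6   70.5] t 12.55
yaw -51.39 F [-0.6 -1.2  2.8] M [-0.082  0.168 -0.074] w 47.1 pos [ 477.8 -185.6   70.5] t 12.75
yaw -49.9 F [ 0.1 -0.1  3.7] M [-0.102  0.182 -0.012] w 46.7 pos [ 477.8 -185.5   70.5] t 12.95
yaw -48.41 F [-0.6 -0.5  4.1] M [-0.192  0.136  0.052] w 46.8 pos [ 477.8 -185.6   70.4] t 13.15
```

```bash

python3 -m jog '[[0,[0,0,0],[0,-0.026,0]],[0,[0,0,0],[0,-0.026,0]]]' >/dev/null; python3 r.py &&
python3 -m jog '[[0,[0,0,0],[0,-0.026,0]],[0,[0,0,0],[0,-0.026,0]]]' >/dev/null && python3 r.py &&
python3 -m jog '[[0,[0,0,0],[0,-0.026,0]],[0,[0,0,0],[0,-0.026,0]]]' >/dev/null && python3 r.py &&
python3 -m jog '[[0,[0,0,0],[0,-0.026,0]],[0,[0,0,0],[0,-0.026,0]]]' >/dev/null && python3 r.py &&
python3 -m jog '[[0,[0,0,0],[0,-0.026,0]],[0,[0,0,0],[0,-0.026,0]]]' >/dev/null && python3 r.py &&
python3 -m jog '[[0,[0,0,0],[0,-0.026,0]],[0,[0,0,0],[0,-0.026,0]]]' >/dev/null && python3 r.py &&
python3 -m jog '[[0,[0,0,0],[0,-0.026,0]],[0,[0,0,0],[0,-0.026,0]]]' >/dev/null && python3 r.py &&
python3 -m jog '[[0,[0,0,0],[0,-0.026,0]],[0,[0,0,0],[0,-0.026,0]]]' >/dev/null && python3 r.py
```

```text
yaw -46.92 F [-0.8 -1.   2.4] M [-0.074  0.21   0.   ] w 46.9 pos [ 477.8 -185.6   70.5] t 13.35
yaw -45.43 F [ 0.1 -0.3  3.3] M [-0.119  0.211  0.054] w 46.6 pos [ 477.8 -185.6   70.5] t 13.55
yaw -43.94 F [ 0.8 -0.7  4.3] M [-0.209  0.134 -0.008] w 46.9 pos [ 477.8 -185.5   70.5] t 13.75
yaw -42.45 F [-1.1 -0.4  3.4] M [-0.135  0.133 -0.028] w 47.0 pos [ 477.8 -185.6   70.5] t 13.95
yaw -40.96 F [-0.4  0.1  3.4] M [-0.161  0.065 -0.014] w 46.9 pos [ 477.9 -185.6   70.5] t 14.15
yaw -39.47 F [ 1.  -1.9  2.8] M [-0.316 -0.147 -0.076] w 47.0 pos [ 478.2 -185.7   70.6] t 14.35
yaw -38.0 F [ 1.5 -2.7  2.2] M [-0.317 -0.421 -0.161] w 46.8 pos [ 478.3 -185.8   70.6] t 14.55
```

```bash
python3 -m jog '[[0,[0,0,0],[0,0,0]]]' >/dev/null; python3 r.py;
python3 -m jog '[[0,[0,0,0],[0,-0.008,0]],[0,[0,0,0],[0,-0.008,0]]]' >/dev/null; python3 r.py
```

```text
yaw -38.06 F [ 2.3 -1.9  1.9] M [-0.474 -0.479 -0.143] w 47.3 pos [ 478.3 -185.8   70.6] t 14.65
yaw -37.58 F [ 3.6 -1.4  1.7] M [-0.46  -0.645 -0.288] w 46.9 pos [ 478.3 -185.7   70.6] t 14.85
```

The moment has jumped to −0.29 N m, which is the stop, at about 56° turned. I'll take off a degree of load and lift straight up slowly, watching the force.

```bash
python3 -m jog '[[0,[0,0,0],[0,0.02,0]],[0,[0,0,0],[0,0.02,0]]]' >/dev/null; python3 r.py;
python3 -m jog '[[0,[0,-0.1,0],[0,0,0]],[0,[0,-0.2,0],[0,0,0]],[0,[0,-0.2,0],[0,0,0]]]' >/dev/null; python3 r.py
```

```text
yaw -38.78 F [ 4.2 -2.1  1.5] M [-0.48  -0.729 -0.085] w 46.8 pos [ 478.2 -185.7   70.6] t 15.05
yaw -38.74 F [ 5.5 -1.4 -2. ] M [-0.346 -0.875 -0.069] w 46.5 pos [ 478.1 -185.6   72.4] t 15.35
```

```bash

python3 -m jog '[[0,[0,-0.1,0],[0,0,0]],[0,[0,-0.2,0],[0,0,0]],[0,[0,-0.2,0],[0,0,0]]]' >/dev/null; python3 r.py
```

```text
yaw -38.74 F [ 5.9 -1.  -1.3] M [-0.344 -0.932 -0.042] w 46.9 pos [ 478.1 -185.5   74.2] t 15.65
```

```bash

python3 -m jog '[[0,[0,-0.2,0],[0,0,0]],[0,[0,-0.4,0],[0,0,0]],[0,[0,-0.6,0],[0,0,0]],[0,[0,-0.8,0],[0,0,0]]]' >/dev/null; python3 r.py
python3 -m jog '[[0,[0,-0.5,0],[0,0,0]],[0,[0,-1,0],[0,0,0]],[0,[0,-1.5,0],[0,0,0]],[0,[0,-2,0],[0,0,0]],[0,[0,-2.5,0],[0,0,0]],[0,[0,-3,0],[0,0,0]],[0,[0,-3.5,0],[0,0,0]],[0,[0,-4,0],[0,0,0]]]' >/dev/null; python3 r.py
python3 - <<'E'
from h import *
im=save("scene","pics/scene9.png");f=cv2.cvtColor(im['color'],cv2.COLOR_RGB2BGR)
cv2.imwrite('pics/crop9.png',cv2.resize(f[60:260,180:380],(600,600),interpolation=cv2.INTER_CUBIC))
E
```

```text
yaw -38.71 F [ 3.9 -3.1 -3.9] M [-0.592 -0.576 -0.001] w 47.3 pos [ 477.3 -185.4   82. ] t 16.05
yaw -38.73 F [-0.2 -0.2 -1.6] M [-0.099  0.081  0.005] w 46.7 pos [ 477.7 -185.5  122.9] t 16.85
```

View pics/crop9.png

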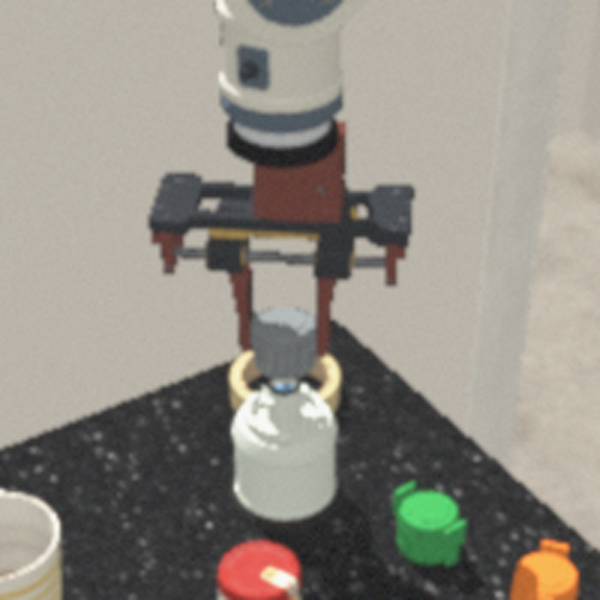

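```bash
python3 - <<'E'
from h import *
im=np.load('pics/top1.npz');P=pts(im)
x,y,z=P[...,0],P[...,1],P[...,2]
for c in[(600,-190),(600,-200),(590,-200)]:
    for r in(40,60,80,100): 
        m=(np.hypot(x-c[0],y-c[1])<r); print(c,r,m.sum(),(m&(z>8)).sum())
m=(z>8)&(x>530)&(x<720)&(y<-85)&(y>-330);print(m.sum(), P[m].min(0) if m.any() else '')
m=(z>8)&(x>640)&(y<-60)&(y>-330);Q=P[m];print('mugs',Q.min(0),np.percentile(Q[:,2],[50,95,100]))
for h in(60,80,95,110,130): q=Q[(Q[:,2]>h)];print(h,len(q),q.min(0) if len(q) else '')
for h in(8,60):
  m=(z>h)&(x>500)&(y>-95)&(y<0)&(x<640);print('honey',P[m].min(0),P[m].max(0))
m=(abs(z-2)<5)&(x>500)&(x<650);print('worktop y min',P[m][:,1].min())
E
python3 plan.py 600 -195 123 -90
```

```text
(600, -190) 40 849 0
(600, -190) 60 1905 0
(600, -190) 80 3288 0
(600, -190) 100 5311 379
(600, -200) 40 851 0
(600, -200) 60 1913 0
(600, -200) 80 3294 0
(600, -200) 100 5276 342
(590, -200) 40 859 0
(590, -200) 60 1907 0
(590, -200) 80 3222 27
(590, -200) 100 5054 245
996 [ 682.64743796 -304.85597204    8.04004093]
mugs [ 682.64743796 -329.95650171    8.04004093] [102.29569666 266.27022747 325.06269103]
60 10445 [ 682.64743796 -329.95650171   60.01611966]
80 9184 [ 682.64743796 -329.95650171   80.0219825 ]
95 8125 [ 682.64743796 -329.95650171   95.01062919]
110 5331 [ 736.10028669 -329.94034748  110.01077509]
130 4676 [ 736.10028669 -329.94034748  130.01313351]
honey [553.15201455 -79.10900854   8.59043179] [612.26831157 -20.7896853   92.39741246]
honey [555.7826011  -79.02889484  60.09923514] [612.26831157 -21.64825338  92.39741246]
worktop y min -364.7115526210366
t 16.9 pos [ 478.2 -185.7  123.6] yaw -38.73 q [-0.39  0.37  1.93 -0.    0.84  0.28]
shift cm [-6.9   0.07 10.08] turn [-0.001  0.895 -0.001] F [1.3 0.4 0.1] M [-0.067  0.057 -0.003] w 47.0
```

```bash
python3 plan.py 592 -195 130 -90
```

```text
t 16.9 pos [ 478.2 -185.7  123.6] yaw -38.73 q [-0.39  0.37  1.93 -0.    0.84  0.28]
shift cm [-6.4  -0.63  9.46] turn [-0.001  0.895 -0.001] F [1.3 0.4 0.1] M [-0.067  0.057 -0.003] w 47.0
```

```bash
python3 -m jog '[[0,[-1,-0.6,1.5],[0,0.1,0]],[0,[-2,-0.6,3],[0,0.22,0]],[0,[-3,-0.6,4.5],[0,0.35,0]],[0,[-4.2,-0.6,6.2],[0,0.48,0]],[0,[-5.3,-0.6,7.8],[0,0.61,0]],[0,[-6.4,-0.6,9.45],[0,0.74,0]],[0,[-6.4,-0.6,9.45],[0,0.87,0]],[0,[-6.4,-0.6,9.45],[0,0.895,0]]]' >/dev/null; python3 r.py; python3 plan.py 592 -195 -8 -90
python3 - <<'E'
from h import *
im=save("wrist","pics/wrist10.png");P=pts(im)
im=save("scene","pics/scene10.png");P=pts(im);c=im['color'].astype(int)
# cap points
g=(c.max(-1)-c.min(-1)<14)&(np.hypot(P[...,0]-592,P[...,1]+195)<28)&(P[...,2]>115)&(P[...,2]<200)
Q=P[g];print(len(Q),Q.min(0),Q.max(0),np.percentile(Q[:,2],[1,3,50,97]))
f=cv2.cvtColor(im['color'],cv2.COLOR_RGB2BGR)
cv2.imwrite('pics/crop10.png',cv2.resize(f[60:260,130:330],(600,600),interpolation=cv2.INTER_CUBIC))
E
```

```text
yaw -90.12 F [-0.2  0.  -1.7] M [-0.071  0.14  -0.07 ] w 46.8 pos [ 591.7 -194.6  128.1] t 17.7
t 17.7 pos [ 591.7 -194.6  128.1] yaw -90.12 q [-0.34  0.5   1.68 -0.    0.95  1.24]
shift cm [-0.04 13.61  0.04] turn [ 0.    -0.002  0.001] F [-0.2  0.  -1.7] M [-0.071  0.14  -0.07 ] w 46.8
312 [ 582.75580346 -221.23660081  139.92818092] [ 616.67941107 -170.29411175  191.16797573] [140.5634616  142.15412544 173.43930944 182.60068287]
```

View pics/crop10.png

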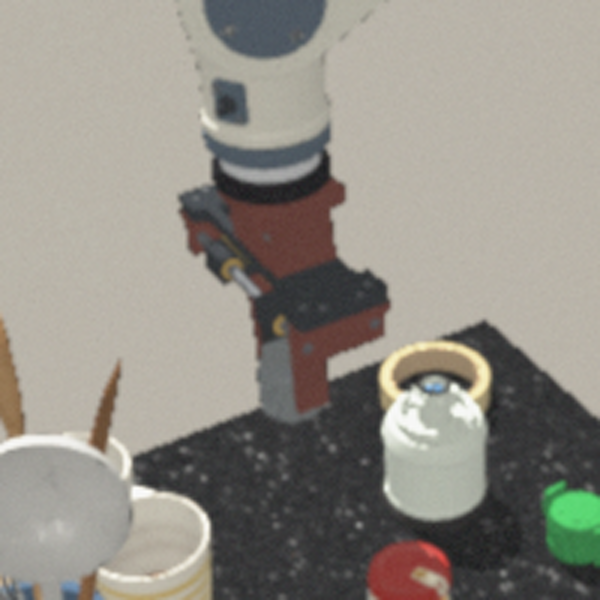

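View pics/wrist10.png

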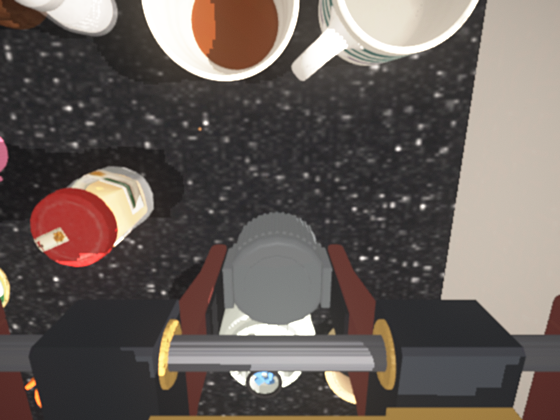

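```bash
python3 -m jog '[[0,[0,2.5,0],[0,0,0]],[0,[0,5,0],[0,0,0]],[0,[0,7.5,0],[0,0,0]],[0,[0,9.5,0],[0,0,0]],[0,[0,11,0],[0,0,0]],[0,[0,12.2,0],[0,0,0]],[0,[0,13,0],[0,0,0]],[0,[0,13,0],[0,0,0]]]' >/dev/null; python3 r.py
python3 - <<'E'
from h import *
im=save("scene","pics/scene11.png")
f=cv2.cvtColor(im['color'],cv2.COLOR_RGB2BGR)
cv2.imwrite('pics/crop11.png',cv2.resize(f[130:250,160:280],(600,600),interpolation=cv2.INTER_CUBIC))
E
```

```text
yaw -89.99 F [-0.8 -0.2 -0.4] M [-0.004  0.16  -0.019] w 47.0 pos [ 591.  -194.6   -2.3] t 18.6
```

View pics/crop11.png

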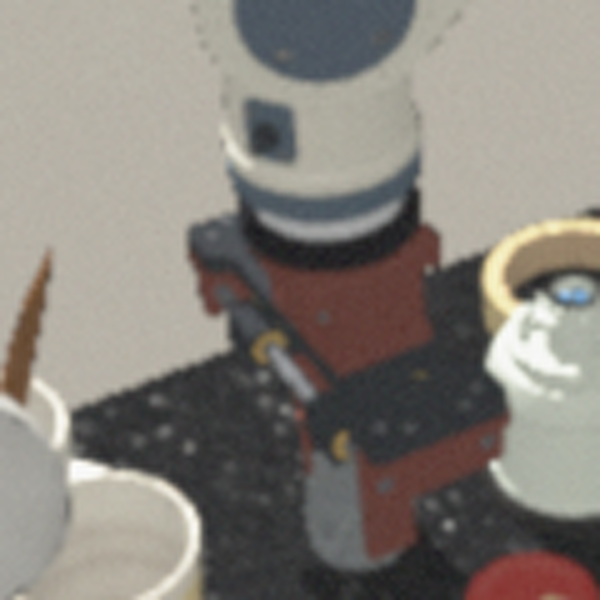

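Still about 8 mm above the worktop. Slow steps now, watching Fz.

```bash
sed -i 's/^sys.exit.*/sys.exit(1 if o["ft_force"][2]>4 else 0)/' r.py
python3 -m jog '[[0,[0,0.2,0],[0,0,0]],[0,[0,0.4,0],[0,0,0]],[0,[0,0.4,0],[0,0,0]]]' >/dev/null; python3 r.py &&
python3 -m jog '[[0,[0,0.1,0],[0,0,0]],[0,[0,0.1,0],[0,0,0]]]' >/dev/null && python3 r.py &&
python3 -m jog '[[0,[0,0.1,0],[0,0,0]],[0,[0,0.1,0],[0,0,0]]]' >/dev/null && python3 r.py &&
python3 -m jog '[[0,[0,0.1,0],[0,0,0]],[0,[0,0.1,0],[0,0,0]]]' >/dev/null && python3 r.py &&
python3 -m jog '[[0,[0,0.1,0],[0,0,0]],[0,[0,0.1,0],[0,0,0]]]' >/dev/null && python3 r.py &&
python3 -m jog '[[0,[0,0.1,0],[0,0,0]],[0,[0,0.1,0],[0,0,0]]]' >/dev/null && python3 r.py &&
python3 -m jog '[[0,[0,0.1,0],[0,0,0]],[0,[0,0.1,0],[0,0,0]]]' >/dev/null && python3 r.py
```

```text
yaw -90.01 F [-0.6 -0.9 -0.3] M [-0.023  0.134 -0.004] w 46.9 pos [ 591.7 -194.8   -5.3] t 18.95
yaw -90.01 F [-0.7 -1.6 -0.8] M [ 0.02   0.174 -0.024] w 46.8 pos [ 591.6 -194.7   -6.5] t 19.15
yaw -90.01 F [ 0.3 -0.5  0.2] M [-0.026  0.178  0.003] w 47.0 pos [ 591.5 -194.7   -7.6] t 19.35
yaw -90.01 F [ 0.1 -0.5 -0.1] M [-0.011  0.14  -0.014] w 47.0 pos [ 591.4 -194.7   -8.7] t 19.55
yaw -90.01 F [-0.1  0.2 -0.4] M [-0.021  0.172  0.011] w 47.2 pos [ 591.5 -194.7   -9.7] t 19.75
yaw -90.01 F [-1.4  1.3  5. ] M [ 0.021  0.494 -0.015] w 46.9 pos [ 591.6 -194.8  -10. ] t 19.95
```

```bash
python3 -m jog '[[0.58,[0,0,0],[0,0,0]],[0.63,[0,0,0],[0,0,0]],[0.68,[0,0,0],[0,0,0]],[0.8,[0,0,0],[0,0,0]],[1,[0,0,0],[0,0,0]],[1,[0,0,0],[0,0,0]],[1,[0,0,0],[0,0,0]]]' >/dev/null; python3 r.py
python3 -m jog '[[1,[0,-0.5,0],[0,0,0]],[1,[0,-1.5,0],[0,0,0]],[1,[0,-3,0],[0,0,0]],[1,[0,-5,0],[0,0,0]],[1,[0,-8,0],[0,0,0]],[1,[0,-12,0],[0,0,0]],[1,[0,-16,0],[0,0,0]],[1,[0,-18,0],[0,0,0]]]'
python3 - <<'E'
from h import *
im=save("wrist","pics/wrist12.png");im=save("scene","pics/scene12.png")
f=cv2.cvtColor(im['color'],cv2.COLOR_RGB2BGR)
cv2.imwrite('pics/crop12.png',cv2.resize(f[130:330,160:360],(600,600),interpolation=cv2.INTER_CUBIC))
E
```

```text
yaw -90.01 F [ 1.3 -0.5  0.9] M [-0.041  0.097  0.001] w 86.3 pos [ 591.5 -194.7  -10.7] t 20.65
t: 21.45
ee_pos: [593.3, -195.4, 174.9]
orientation: [0.007, 2.216, -2.221]
ft_force: [-0.0, -0.3, 0.7]
width: 88.4
```

View pics/crop12.png

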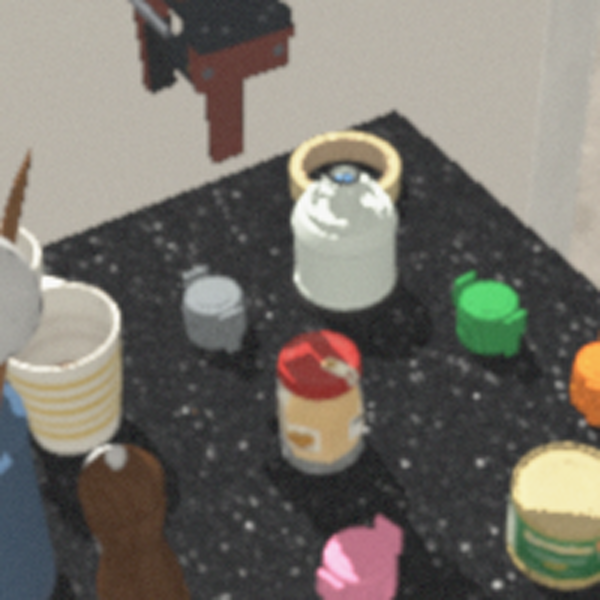

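View pics/wrist12.png

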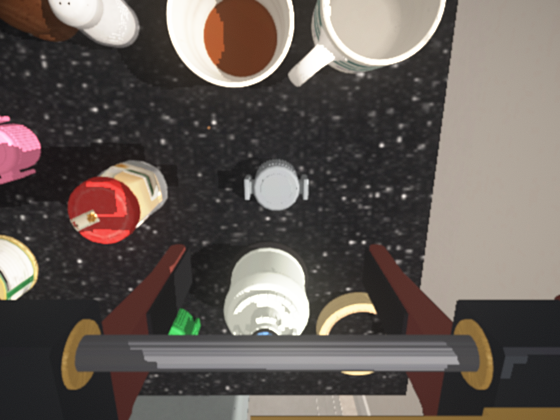

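```bash
python3 - <<'E'
from h import *
a=np.load('pics/scene1.npz')['color'].astype(int);b=np.load('pics/scene12.npz')['color'].astype(int)
m=abs(a-b).max(-1)>60;m[:130]=0
n,l,s,c=cv2.connectedComponentsWithStats(m.astype(np.uint8));print([x.tolist() for x in s[1:] if x[4]>8])
P=pts(np.load('pics/scene12.npz'));q=P[(np.hypot(P[...,0]-592,P[...,1]+195)<18)&(P[...,2]>25)&(P[...,2]<60)];print('cap top z',np.percentile(q[:,2],[50,90]))
o=ctrl.get_obs();print(o['t'],o['qvel'].round(3))
ctrl.close_job()
E
```

```text
[[205, 130, 53, 54, 1580], [509, 130, 15, 5, 50], [528, 130, 32, 15, 415], [265, 181, 19, 10, 97], [265, 189, 23, 16, 233], [221, 219, 20, 18, 267], [255, 241, 23, 18, 237], [493, 240, 6, 6, 21], [285, 301, 9, 6, 20], [335, 300, 29, 8, 134], [272, 305, 19, 18, 231]]
cap top z [39.82159271 41.70139322]
21.55 [-0.002  0.057  0.051 -0.001 -0.043  0.002]
the job is handed in; nothing more can be done
```

```bash
python3 - <<'E'
from h import *
for n,c,z0 in(('honey',(584,-50),40),('tin',(495,110),40),('tape',(465,-283),12)):
    for f in('scene1','scene12'):
        P=pts(np.load(f'pics/{f}.npz'));m=(np.hypot(P[...,0]-c[0],P[...,1]-c[1])<60)&(P[...,2]>z0)&(P[...,2]<(30 if n=='tape' else 95));Q=P[m];print(n,f,len(Q),np.median(Q,0).round(1),np.percentile(Q,2,0).round(1),np.percentile(Q,98,0).round(1))
E
```

```text
honey scene1 858 [591.8 -39.   84.7] [562.4 -74.1  42.1] [613.3 -22.9  90.1]
honey scene12 857 [591.4 -39.1  84.6] [562.5 -74.5  41.4] [613.1 -23.3  89.9]
tin scene1 1152 [498.7 115.7  56.6] [460.5  77.1  42. ] [531.4 147.9  60.6]
tin scene12 1151 [498.5 115.6  56.7] [460.3  77.   41.6] [531.5 147.9  60.2]
tape scene1 89 [ 450.4 -309.6   25.7] [ 425.4 -328.5   13.9] [ 460.2 -282.8   29.4]
tape scene12 85 [ 451.4 -307.3   26. ] [ 428.7 -329.8   14.7] [ 460.8 -283.7   28.8]
```

The tub is open, and I handed the job in at 21.6 s. I squeezed both tabs fully home and turned the cap about 56° anticlockwise. There the moment jumped from about 0 to 0.29 N m, so I stopped, eased back 1° and lifted the cap off. I set it down slowly at about (592, -195) mm, felt it touch at about 5 N, then let go.

**Final checks:**
- **Cap:** the last pictures show it upright on its rim with the tabs out, its top about 40 mm up. The gripper is open and well above it.
- **Other things:** depth readings of the honey jar and soup tin match the start to about 0.5 mm. The tape roll's readings differ by 1–3 mm. Only about 85 pixels of it were visible, and nothing touched it. A few patches on the honey lid, tin and pink cap look different from the first picture, which I put down to the arm's shadow.
- **Arm at hand-in:** the joints were still settling slightly, at up to 0.06 rad/s, with nothing touching.

**A reading that disagreed:** the reported tool tip is about 26 mm lower than where the cameras show the fingertips. Because of this, my first grip caught only the top edges of the tabs at full grip force. I opened before any turning, confirmed the offset by closing the fingers in free air above the cap, and gripped again at the right height.

**Lift-off:** there was 4–6 N of sideways force while the cap came off the neck, which disappeared once it was clear.

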